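Tip the red biscuit carton out of the counter rack for an order

ROBOT

A 6-joint arm with a two-finger parallel gripper is mounted at the origin on the work surface. World frame = base frame: x ahead of the robot, y to its left, z up, the work surface at z = 0. Lengths are in m, angles in rad, forces in N, time in s.
With the tool pointing down it reaches from about 0.375 to 0.9 m from the base axis. Payload 3.1 kg.
Tool frame: the origin (TCP) lies at the very end of the fingers, on their centre line; the grasp point (between the pads) lies 19 mm behind it; x points along the fingers, y is the direction in which the jaws open and shut, and the axes are right-handed (so a half turn about x gives the same grasp; the last joint's range is limited). The gripper opens to 85 mm and grips with 20 to 120 N. Pads are 22 mm wide; open, the fingers measure 114 mm over their backs; the gripper's body (76 mm by 85 mm) begins 54 mm behind the grasp point. The pads swing forward as they close: fully open they stand 13 mm farther back than shut.
Start: joints at [1.167, 0.527, 1.433, -0, 1.181, -0.178], TCP at [0.139, 0.609, 0.231] pointing down, gripper open.
Joint ranges: [-3.08, 3.08], [-0.75, 2.2], [0.22, 2.44], [-1.43, 4.57], [0, 2.65], [-2.85, 2.85]. Speed limits (rad/s): [2.79, 2.79, 3.14, 3.14, 3.14, 3.14].

INTERFACE

Orientations are given as a rotation vector (axis times angle).
In Python, from plant import ctrl gives the robot as it stands. Calls block until the motion is done:
- ctrl.goto(position, orientation): joint-space move of the TCP to a pose.
- ctrl.line_to(position, max_speed=0.15, rot=None, contact_N=None): straight line of the TCP; rot=None keeps the orientation; max_speed is the mean speed in m/s. With contact_N (N) it stops when the force on the tool has changed by that much, and returns True; else False.
- ctrl.movej(angles): joint-space move.
- ctrl.release() and ctrl.grab(squeeze=None): open the fingers fully, or close them until they stop; squeeze is the grip in N (None keeps the last).
- ctrl.sleep(seconds).
- ctrl.solve_ik(position, orientation): joint angles nearest the present ones, or None.
- ctrl.get_image(name): name is "side" or "top" or "wrist"; returns a dict with "frame" (400x640x3 uint8, blue, green, red), "range_z" (400x640 float32, m along the optical axis (not along the pixel's ray), 0 where there is no reading), "mtx" (3x3 intrinsics, pixels), "camera_from_world" (4x4, takes a point from world to camera coordinates). Camera axes: x right, y down, z forward; pixel columns grow to the right and rows downward; lengths in m; the calibration is good to about 2 mm. A picture is of the moment at which its call begins.
A pose or a line that the arm cannot do raises ctrl.IKError and nothing moves.
- ctrl.hand_in(): hands the job in, once; it reports no verdict.
Readings, each from a call of its own:
- ctrl.current_time(): time.
- ctrl.current_joint_pos(): joint angles.
- ctrl.current_dq(): joint speeds.
- ctrl.current_joint_torque(): joint torques, N m.
- ctrl.current_eef_pos(): TCP position.
- ctrl.current_ee_rot(): TCP orientation.
- ctrl.current_wrist_force(): force on the tool from outside, world axes, zero at the start.
- ctrl.current_moment(): the same for the moment, N m.
- ctrl.current_grip_width(): opening from 0.0 (shut) to 1.0 (fully open).
Only numpy, scipy, OpenCV 4.12 (cv2) and the standard library are available. Lean on these libraries where they do the work, as an engineer would, in place of code of your own. Each camera call takes 0.05 s, during which the arm holds its last target. There are 200 camera calls.

TASK

Take the red biscuit carton out of the tightly filled counter rack for the customer's order: first tip it forward by its top rear edge until it leans out on the rack's front bar, then grip it by the part that sticks out, lift it out and stand it upright in the middle of the white paper on the order pan. Leave the green and the cream cartons standing in the rack where they are.

Things in the scene. Friction and masses are not known exactly. Their poses are not given: they have to be found in the camera images.
- carton_red: red biscuit carton, white band at its foot: 90 mm deep (x), 42 thick (y), 200 tall (z), 175 to 350 g. Origin: centre of the underside; -x: the narrow spine, facing the robot. Pulled forward (-x) by the top of its rear face it turns about its lower front edge, is past balance at 24 degrees, then rests by itself on the bar at about 32, top clear in front of its neighbours; let go earlier it falls back
- rack: fixed wooden rack, 3 cartons side by side along y in any order, 2 mm gaps. Origin on the counter under the row's middle; axes as the cartons'. Floor 12 mm up; rear panel x 49 to 57, top 130 mm up, free behind; end panels outside y = +-67 (6 thick), 130 high, 97 high in front (x -45 to -100); lip x -47 to -53, 5 mm over the floor; 10 mm steel bar along y at x -94, 84 mm up
- carton_green: a dark green carton with a gold band around its foot, 250 g, same size as the red one, standing in the same rack in the same way; a bystander. Origin and axes as for the red carton
- carton_cream: a cream carton with a brown band around its foot, 250 g, same size as the red one, standing in the same rack in the same way; a bystander. Origin and axes as for the red carton
- paper (a point): centre of a white paper, 105 x 150 mm with blue short edges, on the order pan: a fixed aluminium sheet pan 280 x 200 mm, rim 16 mm high. The point is on the pan's floor, 5 mm above the counter; x runs along the pan, away from the robot. Near rim 70 mm from the point, side rims 100 mm; a fixed clear cookie pack 60 mm high starts 82 mm beyond it
Things that resemble listed ones, but are neither listed nor needed, are in the scene too. Of the things that look like the carton_red, the smallest one is meant.

How it is judged:
By the outcome, as a careful person would: the job done as asked, in the order asked, and still so for the second after the job is handed in, with the robot touching nothing.
It also fails if it takes over 56 s, if anything falls off the work surface, if the arm or the gripper's body presses on something with over 40 N, if the wrist force passes 120 N, or if a joint passes its speed limit or range.

## Working session

There is one attempt and no reset: what is moved stays moved. The work goes in short steps, each a Python script; the robot and the scene stay as the last script left them, time stands still between calls to the robot, and variables do not carry over. Pictures are saved under pics/ and viewed, about 8 in all and at most 12, crops included, and the job is handed in when it is done.

```bash
ls; mkdir -p pics; python3 - <<'E'
from plant import ctrl
import cv2,numpy as np,pickle
for n in ("side","top"):
    d=ctrl.get_image(n); cv2.imwrite(f"pics/{n}0.png",d["frame"]); pickle.dump(d,open(f"pics/{n}0.pkl","wb"))
    T=np.linalg.inv(d["camera_from_world"]);print(n,T.round(3).tolist(),d["mtx"].round(1).tolist())
print(ctrl.current_time(),ctrl.current_ee_rot())
E
```

```text
pics
side [[0.904, -0.407, 0.132, 0.412], [-0.427, -0.854, 0.295, -0.304], [-0.007, -0.324, -0.946, 1.19], [0.0, 0.0, 0.0, 1.0]] [[483.1, 0.0, 314.1], [0.0, 483.1, 196.1], [0.0, 0.0, 1.0]]
top [[-0.004, -0.992, 0.128, 0.443], [-1.0, 0.004, 0.006, 0.029], [-0.007, -0.127, -0.992, 1.211], [0.0, 0.0, 0.0, 1.0]] [[496.2, 0.0, 321.2], [0.0, 496.2, 199.1], [0.0, 0.0, 1.0]]
0.1 [ 0.17500886  1.56414884 -0.17799565]
```

View pics/top0.png

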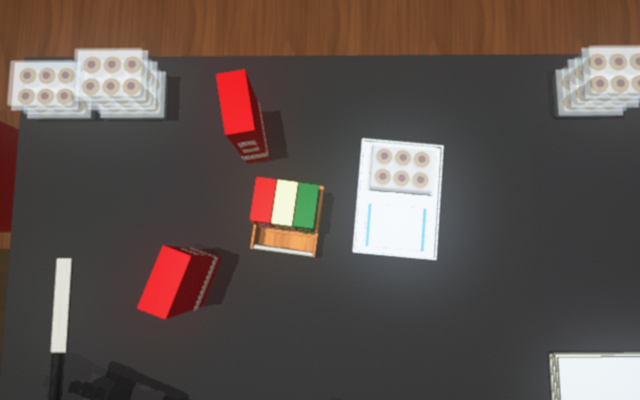

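View pics/side0.png

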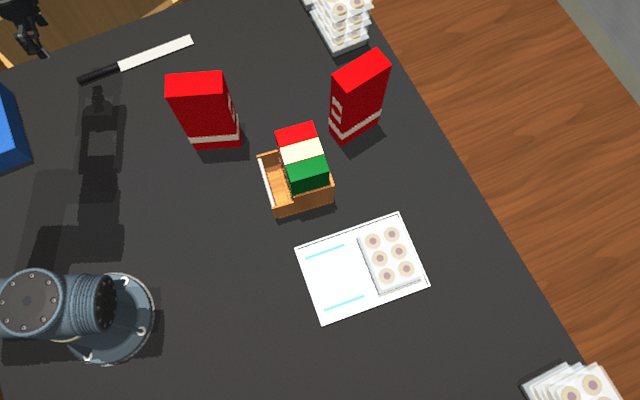

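Top view: three red cartons, in the rack (265,200), a larger one at (240,105) and the largest at (178,282). The one in the rack is the smallest and sits with cream and green. I'll confirm it in a crop and measure it.

```bash
cat > h.py <<'E'
import numpy as np,cv2
def ray(d,uv,z):
    "pixels -> world points on plane z"
    T=np.linalg.inv(d["camera_from_world"]);uv=np.atleast_2d(uv).astype(float)
    r=np.c_[uv,np.ones(len(uv))]@np.linalg.inv(d["mtx"]).T@T[:3,:3].T
    return T[:3,3]+r*((z-T[2,3])/r[:,2:])
def cloud(d):
    T=np.linalg.inv(d["camera_from_world"]);v,u=np.mgrid[:400,:640];z=d["range_z"]
    p=np.stack([u,v,np.ones_like(u)],-1)@np.linalg.inv(d["mtx"]).T*z[...,None]
    return p@T[:3,:3].T+T[:3,3]
def masks(d):
    h=cv2.cvtColor(d["frame"],cv2.COLOR_BGR2HSV);H,S,V=cv2.split(h)
    return dict(red=((H<8)|(H>172))&(S>150)&(V>60),green=(H>45)&(H<80)&(S>120),cream=(H>15)&(H<45)&(S>8)&(S<90)&(V>180),blue=(H>85)&(H<110)&(S>60)&(V>120))
E
python3 - <<'E'
import pickle,numpy as np,cv2
from h import *
for n in("top","side"):
    d=pickle.load(open(f"pics/{n}0.pkl","rb"));P=cloud(d);m=masks(d)
    for k in m:
        for hz in ([0.005] if k=="blue" else [0.212]):
            mm=m[k].astype(np.uint8)
            if k!="blue": mm&=((P[...,2]>0.19)&(P[...,2]<.5)).astype(np.uint8)
            c,_=cv2.findContours(mm,cv2.RETR_EXTERNAL,cv2.CHAIN_APPROX_NONE)
            for q in c:
                if cv2.contourArea(q)<60 and not(k=="blue" and len(q)>30):continue
                mk=np.zeros((400,640),np.uint8);cv2.drawContours(mk,[q],-1,1,-1)
                zz=np.median(P[mk>0][:,2])
                w=ray(d,q[:,0],hz if k=="blue" else zz)[:,:2]
                r=cv2.minAreaRect((w*1000).astype(np.float32))
                print(n,k,q[:,0].mean(0).round(),"z",zz.round(3),"c",np.round(r[0],1),"sz",np.round(r[1],1),"a",round(r[2],1))
a=pickle.load(open("pics/top0.pkl","rb"))["frame"][160:270,230:450]
b=pickle.load(open("pics/side0.pkl","rb"))["frame"][110:230,240:350]
cv2.imwrite("pics/crop.png",np.hstack([cv2.resize(a,(500,300),interpolation=2),cv2.resize(b,(275,300),interpolation=2)]))
E
```

```text
top red [170. 282.] z 0.277 c [408.2 316.2] sz [ 78.6 130.8] a 69.3
top red [263. 200.] z 0.212 c [570.3 153.4] sz [41.1 90.9] a 82.0
top red [238. 107.] z 0.277 c [744.1 195.9] sz [147.7  65.7] a 9.7
top green [306. 205.] z 0.212 c [558.9  65.8] sz [40.2 88.4] a 82.4
top cream [284. 203.] z 0.212 c [565.1 110.4] sz [42.7 89.5] a 82.1
top blue [423. 230.] z 0.005 c [ 522.9 -211. ] sz [  5.5 100.3] a 84.5
top blue [368. 224.] z 0.005 c [535.6 -77.4] sz [  5.3 100.5] a 84.4
side red [296. 134.] z 0.212 c [574.6 153.4] sz [41.1 91. ] a 82.0
side red [197.  93.] z 0.276 c [410.5 303. ] sz [108.3 138. ] a 69.2
side red [360.  81.] z 0.276 c [746.5 181.6] sz [157.8  94.7] a 9.6
side green [307. 170.] z 0.211 c [561.9  63. ] sz [50.7 90.2] a 82.3
side cream [301. 150.] z 0.212 c [568.9 111.1] sz [42.5 90.7] a 82.0
side blue [344. 303.] z 0.006 c [ 525.8 -209.7] sz [  4.5 101.1] a 84.3
side blue [325. 251.] z 0.006 c [539.9 -76.5] sz [  4.3 100.5] a 84.5
side blue [  4. 126.] z 0.081 c [-92.3 623.2] sz [182.1  39.8] a 76.6
```

View pics/crop.png

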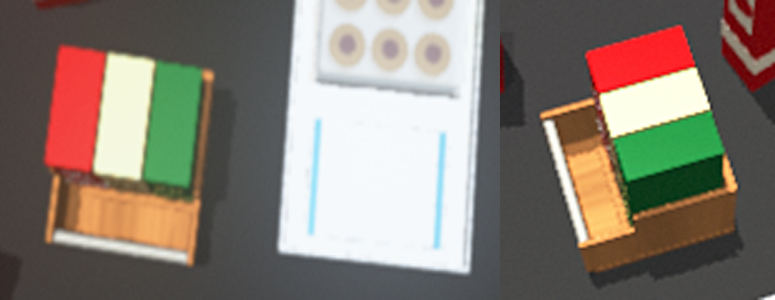

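The crop confirms it: the red carton in the rack is the leftmost (+y), with top face about 41x91 mm at z 0.212. The red decoys have tops at 0.277. I'll check the gap behind the rack and the IK, then start moving.

```bash
cat >> h.py <<'E'
from scipy.spatial.transform import Rotation as R
YAW=np.radians(-7.9);C=np.array([.5724,.1534])
PAPER=np.array([.5310,-.1437]);PYAW=np.radians(-5.5)
def W(x,z,y=0.):
    "rack-axes point relative to red carton's standing centre -> world"
    c,s=np.cos(YAW),np.sin(YAW);return np.array([C[0]+c*x-s*y,C[1]+s*x+c*y,z])
def rot(tilt,yaw=YAW,flip=1):
    "fingers down, tipped forward by tilt (deg) in the plane of yaw; jaws across"
    t=np.radians(tilt);fx=np.array([np.cos(yaw),np.sin(yaw),0]);y=flip*np.array([-np.sin(yaw),np.cos(yaw),0])
    x=np.sin(t)*fx-np.cos(t)*np.array([0,0,1.]);return R.from_matrix(np.c_[x,y,np.cross(x,y)]).as_rotvec()
def car(th,d,h):
    "rack x,z of carton point (d behind front face, h above underside) at tip angle th deg"
    t=np.radians(th);return -.045+d*np.cos(t)-h*np.sin(t), .012+d*np.sin(t)+h*np.cos(t)
E
python3 - <<'E'
import pickle
from h import *
from plant import ctrl
for n in("top","side"):
    d=pickle.load(open(f"pics/{n}0.pkl","rb"));P=cloud(d)
    q=P[(P[...,2]>.262)&(P[...,2]<.3)&(P[...,0]>.6)&(P[...,1]>.1)&(P[...,1]<.3)]
    print(n,"decoy top near edge x",np.percentile(q[:,0],[0,1,3]).round(4),"y range",np.percentile(q[q[:,0]<q[:,0].min()+.02][:,1],[1,99]).round(3))
for f in(1,-1):
    print(f)
    for nm,p,t,yw in [("above",W(.07,.40),0,YAW),("behind",W(.07,.202),0,YAW),("tip31",W(*car(31,.09+.011,.19)),0,YAW),("grasp",W(*car(32,.045,.155)),32,YAW),("lift",W(-.09,.40),32,YAW),("place",[*PAPER,.16],0,PYAW)]:
        s=ctrl.solve_ik(p,rot(t,yw,f));print(nm,np.round(p,3),None if s is None else np.round(s,2))
E
```

```text
top decoy top near edge x [0.6891 0.691  0.6942] y range [0.164 0.22 ]
side decoy top near edge x [0.6932 0.695  0.698 ] y range [0.163 0.221]
1
above [0.642 0.144 0.4  ] [ 0.05  0.45  1.11 -0.    1.59 -1.38]
behind [0.642 0.144 0.202] [ 0.05  0.6   1.37 -0.    1.16 -1.38]
tip31 [0.517 0.161 0.227] [ 0.1   0.42  1.65 -0.    1.07 -1.34]
grasp [0.484 0.166 0.167] [ 0.22  0.43  2.14 -1.32  0.19  0.06]
lift [0.483 0.166 0.4  ] [ 0.22  0.02  1.81 -0.26  0.8  -1.08]
place [ 0.531 -0.144  0.16 ] [-0.47  0.52  1.69 -0.    0.93 -1.94]
-1
above [0.642 0.144 0.4  ] [ 0.05  0.45  1.11 -0.    1.59  1.76]
behind [0.642 0.144 0.202] [ 0.05  0.6   1.37 -0.    1.16  1.76]
tip31 [0.517 0.161 0.227] [ 0.1   0.42  1.65 -0.    1.07  1.8 ]
grasp [0.484 0.166 0.167] None
lift [0.483 0.166 0.4  ] [ 0.22  0.02  1.81 -0.26  0.8   2.06]
place [ 0.531 -0.144  0.16 ] [-0.47  0.52  1.69  0.    0.93  1.2 ]
```

```bash
python3 - <<'E'
from h import *
from plant import ctrl
import pickle
p=ctrl.current_eef_pos();ctrl.grab(30)
ctrl.line_to([p[0],p[1],.42],.3)
ctrl.goto(W(.064,.40),rot(0)); ctrl.line_to(W(.064,.25),.2)
print("touch",ctrl.line_to(W(.064,.202),.06,contact_N=4),ctrl.current_time(),ctrl.current_wrist_force().round(2))
for th in (0,4,8,12,16,20,24,27,30):
    x,z=car(th,.09,.190);ctrl.line_to(W(x+.009,z),.05 if th<24 else .03)
    print(th,ctrl.current_wrist_force().round(2))
d=ctrl.get_image("side");cv2.imwrite("pics/side1.png",cv2.resize(d["frame"][80:260,180:420],(800,600)));pickle.dump(d,open("pics/side1.pkl","wb"))
print(ctrl.current_time())
E
```

```text
touch False 5.9083 [-0.38 -0.37  0.71]
0 [ 0.84 -0.93  0.64]
4 [-0.04  1.05 -0.9 ]
8 [ 0.13 -0.02 -0.24]
12 [0.71 0.74 0.21]
16 [0.47 0.79 0.86]
20 [-0.25 -0.67 -0.05]
24 [-0.39 -0.24 -0.02]
27 [-0.18 -0.78  0.1 ]
30 [-0.11  0.09  0.24]
10.1917
```

View pics/side1.png

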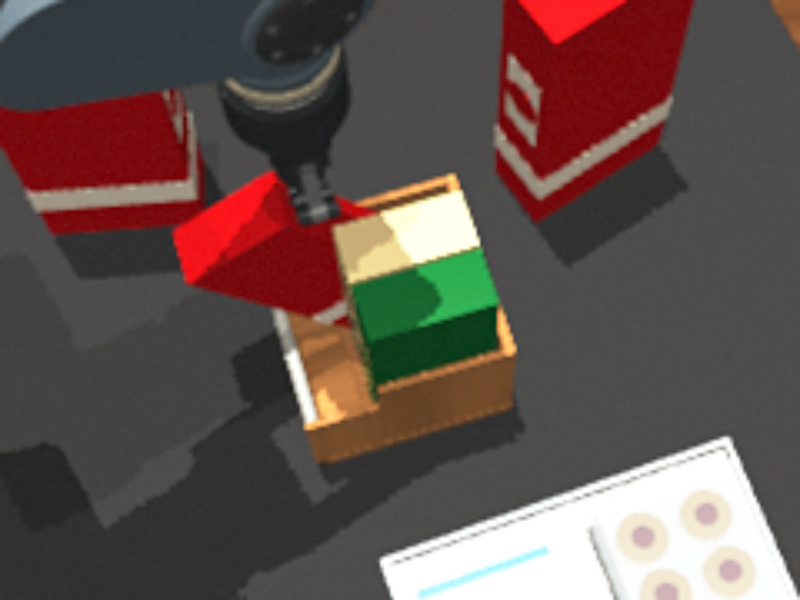

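The red carton has tipped forward in front of its neighbours (top face near crop px (235,225)), with the finger still behind it. I'll back off, open the gripper and measure the lean.

```bash
python3 - <<'E'
from h import *
from plant import ctrl
import pickle
p=ctrl.current_eef_pos()
ctrl.line_to(p+W(.02,.06)-W(0,0),.15)
ctrl.line_to(W(-.17,.36),.25,rot=rot(20)); ctrl.release()
print(ctrl.current_time())
D={}
for n in("side","top","wrist"):
    d=D[n]=ctrl.get_image(n);pickle.dump(d,open(f"pics/{n}2.pkl","wb"))
    P=cloud(d);m=masks(d)["red"]
    c,s=np.cos(YAW),np.sin(YAW);q=P[...,:2]-C
    X=q@[c,s];Y=q@[-s,c];Z=P[...,2]
    m=m&(abs(X+.07)<.11)&(abs(Y)<.05)&(Z>.09)&(Z<.28)&(d["range_z"]>0)
    x,y,z=X[m],Y[m],Z[m]
    print(n,m.sum(),"x",np.percentile(x,[1,99]).round(3),"y",np.percentile(y,[1,50,99]).round(4),"z",np.percentile(z,[1,99]).round(3))
    for lo in (.1,.13,.16,.19,.22):
        k=(z>lo)&(z<lo+.03)
        if k.sum()>20: print("  z",lo,k.sum(),"x",np.percentile(x[k],[2,98]).round(3),"y",np.percentile(y[k],[2,98]).round(4))
a=[cv2.resize(D["wrist"]["frame"],(480,300)),cv2.resize(D["top"]["frame"][140:300,200:370],(319,300))]
cv2.imwrite("pics/v2.png",np.hstack(a))
E
```

```text
12.3333
side 1536 x [-0.144 -0.021] y [-0.0222 -0.0163  0.0205] z [0.096 0.229]
  z 0.1 126 x [-0.105 -0.025] y [-0.0223  0.0028]
  z 0.13 195 x [-0.121 -0.014] y [-0.0222  0.0195]
  z 0.16 394 x [-0.145 -0.03 ] y [-0.0219  0.0189]
  z 0.19 621 x [-0.131 -0.047] y [-0.0215  0.0198]
  z 0.22 169 x [-0.087 -0.064] y [-0.0204  0.0193]
top 1529 x [-0.148 -0.003] y [-0.0219 -0.0024  0.02  ] z [0.111 0.229]
  z 0.1 96 x [-0.088 -0.   ] y [-0.0219  0.0226]
  z 0.13 170 x [-0.116 -0.012] y [-0.0218  0.0194]
  z 0.16 345 x [-0.149 -0.032] y [-0.0218  0.0186]
  z 0.19 708 x [-0.135 -0.051] y [-0.0217  0.0194]
  z 0.22 209 x [-0.09  -0.069] y [-0.0211  0.0196]
wrist 3027 x [-0.146 -0.071] y [-0.0183  0.0031  0.0234] z [0.181 0.229]
  z 0.16 576 x [-0.147 -0.043] y [-0.0215  0.0229]
  z 0.19 1888 x [-0.133 -0.087] y [-0.0171  0.0232]
  z 0.22 551 x [-0.087 -0.072] y [-0.0171  0.0235]
```

View pics/v2.png

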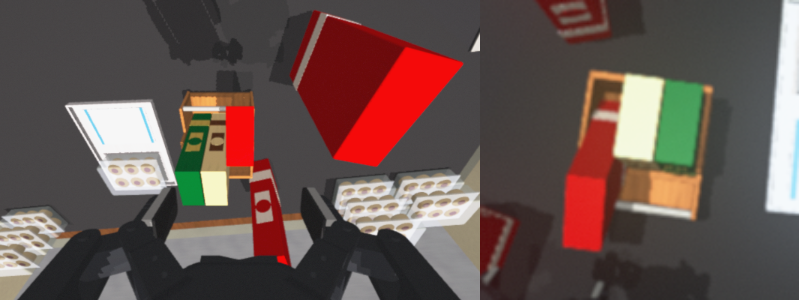

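The lean matches the expected 32° (top rear edge at x −0.072, z 0.229; top front edge at x −0.148, z 0.182). The lateral offset is about +1 mm. The wrist view shows the red top at (240,135) between the open fingers' sides, so I'll grasp now.

```bash
python3 - <<'E'
from h import *
from plant import ctrl
import pickle
T=20;t=np.radians(T);ax=np.array([np.sin(t),-np.cos(t)])
g=np.array(car(32,.044,.167)); tip=g+.019*ax; pre=tip-.09*ax; Y=.001
for p in (pre,tip): print(np.round(p,3),np.round(ctrl.solve_ik(W(*p,y=Y),rot(T)),2))
ctrl.line_to(W(*pre,y=Y),.2,rot=rot(T))
print("hit",ctrl.line_to(W(*tip,y=Y),.08,contact_N=8),ctrl.current_wrist_force().round(2))
ctrl.grab(60)
print("w",ctrl.current_grip_width(),ctrl.current_wrist_force().round(2),ctrl.current_eef_pos(),ctrl.current_time())
d=ctrl.get_image("side");cv2.imwrite("pics/side3.png",cv2.resize(d["frame"][80:260,180:420],(640,480)))
E
```

```text
[-0.12   0.244] [ 0.2   0.23  1.97 -0.2   0.61 -1.09]
[-0.09   0.159] [ 0.18  0.42  2.01 -0.28  0.39 -1.01]
hit False [-0.5   0.03  0.68]
w 0.4862547185952183 [-1.19 -0.35  3.75] [0.48379652 0.16678927 0.15947371] 15.0167
```

View pics/side3.png

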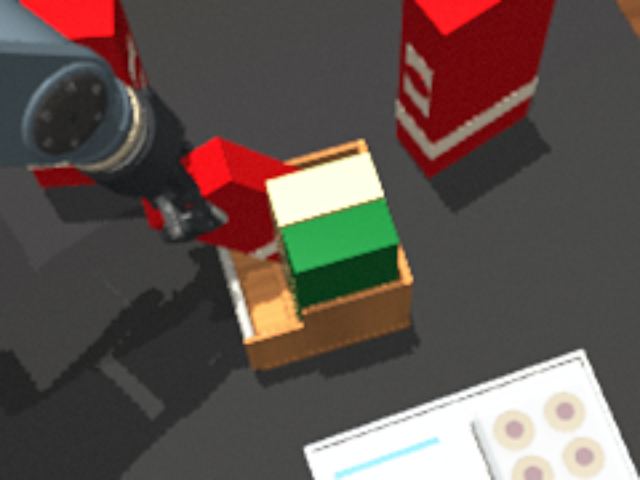

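Grip width is about 41 mm, on the carton. I'll lift it straight up in the rack's plane.

```bash
python3 - <<'E'
from h import *
from plant import ctrl
import pickle
x,z=-.0901,.1594;Y=.001
for dx,dz,v in((0,.02,.04),(-.01,.10,.1),(-.03,.245,.15)):
    print(dz,ctrl.line_to(W(x+dx,z+dz,y=Y),v,contact_N=25),ctrl.current_wrist_force().round(2),ctrl.current_grip_width())
print(ctrl.current_time(),np.round(ctrl.current_joint_pos(),2))
for nm,p,t,yw in (("mid",[.50,.0,.42],20,YAW),("over",[*PAPER,.30],-12,PYAW),("pl",[*PAPER,.155],-12,PYAW)):
    s=ctrl.solve_ik(p,rot(t,yw));print(nm,None if s is None else np.round(s,2))
d=ctrl.get_image("side");cv2.imwrite("pics/side4.png",cv2.resize(d["frame"][60:300,100:420],(640,480)));pickle.dump(d,open("pics/side4.pkl","wb"))
E
```

```text
0.02 False [-0.42  0.88 -2.24] 0.48089561523093843
0.1 False [-0.06  0.02 -2.05] 0.4842914368931027
0.245 False [ 0.22 -0.5  -2.15] 0.48441758082804065
17.8083 [ 0.2   0.03  1.72 -0.13  1.07 -1.19]
mid [-0.25  0.02  1.68  0.04  1.1  -1.69]
over [-0.43  0.45  1.39 -0.07  1.5  -1.89]
pl [-0.43  0.61  1.54 -0.07  1.19 -1.87]
```

View pics/side4.png

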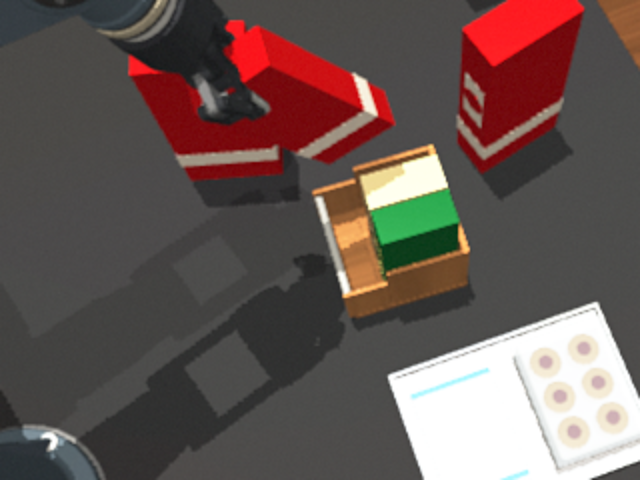

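The carton is out, with the white foot band at about px (345,130), and green and cream still stand. I'll carry it to a hover over the paper and check that it's vertical.

```bash
cat >> h.py <<'E'
def PW(x,y,z):
    c,s=np.cos(PYAW),np.sin(PYAW);return np.array([PAPER[0]+c*x-s*y,PAPER[1]+s*x+c*y,z])
def check(d,n):
    "red carton near the paper: edge positions by height and lean, in paper axes"
    P=cloud(d);m=masks(d)["red"];c,s=np.cos(PYAW),np.sin(PYAW);q=P[...,:2]-PAPER
    X=q@[c,s];Y=q@[-s,c];Z=P[...,2];m=m&(abs(X)<.12)&(abs(Y)<.1)&(Z>.01)&(Z<.35)&(d["range_z"]>0)
    x,y,z=X[m],Y[m],Z[m];top=np.percentile(z,99);print(n,m.sum(),"z",np.percentile(z,[1,99]).round(4))
    k=z>top-.006;w=np.c_[x[k],y[k]]*1000
    if k.sum()>20: r=cv2.minAreaRect(w.astype(np.float32));print("  topface",np.round(r[0],1),np.round(r[1],1),round(r[2],1))
    if n=="side":
        k=(y<np.percentile(y,3)+.006)|(z<top-.02);zs=np.arange(top-.17,top-.02,.01);A=[]
        for z0 in zs:
            j=k&(abs(z-z0)<.006)
            if j.sum()>8: A.append([z0,*np.percentile(x[j],[3,97]),np.median(y[j])])
        A=np.array(A)
        for i,l in ((1,"front edge"),(2,"rear edge"),(3,"side face y")):
            f=np.polyfit(A[:,0],A[:,i],1);print("  ",l,"lean deg",np.degrees(np.arctan(f[0])).round(2),"mean",A[:,i].mean().round(4))
E
python3 - <<'E'
from h import *
from plant import ctrl
import pickle
ctrl.line_to([.47,.0,.42],.22,rot=rot(8,PYAW))
ctrl.line_to(PW(-.005,0,.25),.2,rot=rot(-12,PYAW))
ctrl.sleep(.3);print(ctrl.current_time(),ctrl.current_grip_width(),ctrl.current_wrist_force().round(2))
D={n:ctrl.get_image(n) for n in("side","top")}
for n in D: check(D[n],n);pickle.dump(D[n],open(f"pics/{n}5.pkl","wb"))
cv2.imwrite("pics/v5.png",np.hstack([cv2.resize(D["side"]["frame"][100:350,220:460],(400,416)),cv2.resize(D["top"]["frame"][100:300,300:492],(400,416))]))
E
```

```text
20.3917 0.4828245066354551 [-0.25  0.54 -2.63]
side 697 z [0.1245 0.303 ]
  topface [-21.1  -1.2] [41.3 42.1] 89.9
   front edge lean deg -0.18 mean -0.0417
   rear edge lean deg -5.83 mean -0.0088
   side face y lean deg 0.06 mean -0.0213Traceback (most recent call last):
  File "<stdin>", line 8, in <module>
  File "h.py", line 33, in check
    x,y,z=X[m],Y[m],Z[m];top=np.percentile(z,99);print(n,m.sum(),"z",np.percentile(z,[1,99]).round(4))
                             ~~~~~~~~~~~~~^^^^^^
    return _quantile_unchecked(
        a, q, axis, out, overwrite_input, method, keepdims, weights)
    return _ureduce(a,
                    func=_quantile_ureduce_func,
    ...<5 lines>...
                    overwrite_input=overwrite_input,
                    method=method)
    r = func(a, **kwargs)
    result = _quantile(arr,
                       quantiles=q,
    ...<2 lines>...
                       out=out,
                       weights=wgt)
    slices_having_nans = np.isnan(arr[-1, ...])
                                  ~~~^^^^^^^^^
IndexError: index -1 is out of bounds for axis 0 with size 0
```

The front edge leans −0.2°, the side face y is centred within 1 mm, and the top cam is occluded by the arm. The carton is vertical and centred, so I'll set it down.

```bash
python3 - <<'E'
from h import *
from plant import ctrl
import pickle
ctrl.line_to(PW(-.005,0,.165),.12); ctrl.sleep(.2)
print("touch",ctrl.line_to(PW(-.005,0,.149),.02,contact_N=4),ctrl.current_eef_pos().round(4),ctrl.current_wrist_force().round(2),ctrl.current_time())
check(ctrl.get_image("side"),"side")
ctrl.release();ctrl.sleep(.2)
t=np.radians(-12);ax=np.array([np.sin(t),-np.cos(t)]);p=ctrl.current_eef_pos()
ctrl.line_to(p-.15*np.array([ax[0]*np.cos(PYAW),ax[0]*np.sin(PYAW),ax[1]]),.12)
q=ctrl.current_joint_pos().copy();q[0]-=.9;ctrl.movej(q);ctrl.sleep(.3)
print(ctrl.current_time(),ctrl.current_wrist_force().round(2))
D={n:ctrl.get_image(n) for n in("side","top")}
for n in D: check(D[n],n);pickle.dump(D[n],open(f"pics/{n}6.pkl","wb"))
cv2.imwrite("pics/v6.png",np.hstack([cv2.resize(D["side"]["frame"][100:350,220:460],(400,416)),cv2.resize(D["top"]["frame"][100:300,250:442],(400,416))]))
E
```

```text
touch True [ 0.5262 -0.1432  0.1553] [0.69 0.38 4.54] 22.0917
side 535 z [0.0352 0.2081]
  topface [-6.1 -6.7] [45.  80.2] 74.5
   front edge lean deg -1.53 mean -0.0411
   rear edge lean deg -8.62 mean -0.01
   side face y lean deg 0.04 mean -0.0216
26.375 [-0.05 -0.41  0.32]
side 1217 z [0.0404 0.2075]
  topface [ 3.  -1.1] [88.1 41.5] 0.1
   front edge lean deg -1.18 mean -0.0405
   rear edge lean deg 2.17 mean 0.0384
   side face y lean deg 0.06 mean -0.0215
top 827 z [0.1973 0.2082]
  topface [-0.9  0.4] [38.4 86.9] 89.7
```

View pics/v6.png

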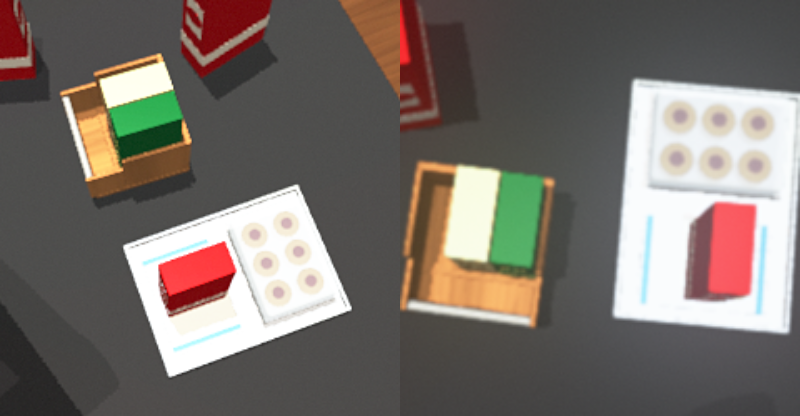

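The carton stands on the paper between the blue stripes, clear of the cookie pack, with its top face within about 3 mm of centre in both views. I'll check the two bystanders against the first pictures and then hand in.

```bash
python3 - <<'E'
from h import *
from plant import ctrl
import pickle
for k in("green","cream"):
    for n in("top","side"):
        o=[]
        for i in(0,6):
            d=pickle.load(open(f"pics/{n}{i}.pkl","rb"));P=cloud(d);z=P[...,2]
            m=masks(d)[k]&(z>.206)&(z<.22)&(abs(P[...,0]-.57)<.08)&(abs(P[...,1]-.09)<.08)
            v,u=np.nonzero(m);w=ray(d,np.c_[u,v],.212)[:,:2]*1000;o.append((np.round(np.median(w,0),1),m.sum(),np.median(z[m]).round(4)))
        print(k,n,o)
ctrl.hand_in();print(ctrl.current_time())
E
```

```text
green top [(array([559.5,  65.6]), np.int64(846), np.float64(0.2118)), (array([559.5,  65.6]), np.int64(855), np.float64(0.2118))]
green side [(array([561.8,  65.2]), np.int64(766), np.float64(0.2117)), (array([562.3,  65.2]), np.int64(766), np.float64(0.2117))]
cream top [(array([563.9, 110.1]), np.int64(891), np.float64(0.2117)), (array([563.9, 110. ]), np.int64(893), np.float64(0.2117))]
cream side [(array([569.4, 110.7]), np.int64(711), np.float64(0.2118)), (array([570. , 109.5]), np.int64(644), np.float64(0.212))]
the job is handed in; nothing more can be done
the job is handed in; nothing more can be done
```

The red carton now stands upright in the middle of the paper on the order pan, and I handed the job in at about 26 s of the 56 s allowed. I tipped it forward by its top rear edge until it leaned on the bar at about 32°. Then I gripped the part that stuck out, lifted it clear and set it down with a light touch (about 4.5 N).

- **Carton position:** its top face is within about 3 mm of the paper centre in x (+3.0 mm in the side view, −0.9 mm in the top view) and about 1 mm in y. Its top is level at z of about 0.207.
- **Bystanders:** the green and cream cartons still stand in the rack, moved no more than about 1 mm, which is within the measurement noise.
- **Robot:** the gripper is open and clear of everything. The highest wrist force I read was about 4.7 N, though I sampled it only between moves.
- **Checks that disagreed:** the two cameras differ by about 4 mm in x, which is their calibration error. In the side view the carton's front edge leaned −1.2° and its rear edge +2.2°; I put that down to noise at the edges, since the side face reads 0.06° and the picture shows the carton upright. While the arm held the carton, the top camera couldn't see it, so the check before setting it down used the side camera only.

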